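# Press the hot plate's keys in order

## Robot

A 6-joint arm with a two-finger parallel gripper is mounted at the origin on a cart in front of the work surface, level with it; the furniture and walls round the work are solid. World frame = base frame: x ahead of the robot, y to its left, z up, the work surface at z = 0. Lengths are in mm, angles in degrees, forces in N, time in s.
With the tool pointing down it reaches from about 350 to 850 mm from the base axis. Payload 8.1 kg.
Tool frame: the origin (TCP) lies at the very end of the fingers, on their centre line; the grasp point (between the pads) lies 19 mm behind it; z points along the fingers, y is the line along which they close (so a half turn about z gives the same grasp; the last joint's range is limited). The gripper opens to 85 mm and grips with 20 to 120 N. Pads are 22 mm wide; open, the fingers measure 114 mm over their backs; the gripper's body (76 mm by 85 mm) begins 54 mm behind the grasp point. The pads swing forward as they close: fully open they stand 13 mm farther back than shut.
Start: joints at [67.185, 7.471, 85.268, -0, 87.261, -4.893], TCP at [184.613, 570.897, 231.292] pointing down, gripper open.
Joint ranges: [-169.43, 169.43], [-51.17, 129.36], [1.28, 143.12], [-76.62, 256.62], [0, 156.53], [-152.29, 152.29]. Speed limits (degrees/s): [136.94, 136.94, 159.86, 180, 180, 180].

## Interface

Orientations are given as [roll, pitch, yaw] about the fixed x, y, z axes, in that order (R = Rz(yaw) Ry(pitch) Rx(roll)).
In Python, from bench import sense, eyes, job, models gives the robot as it stands. The module is installed in compiled form; this text tells all that it offers.
- The arm moves only by the tool apply_moves, never from a script. Its argument "rows" is a list of rows, each a list of 6 numbers: the shift along the tool's x, y, z in mm, then the turn, a rotation vector about the tool's x, y, z in rad. In form: [[dx, dy, dz, rx, ry, rz], ...]. A call has exactly 5 rows; each row shifts and turns the commanded pose from where the row before left it, along the tool's axes as they then stand; what a row does not reach is not made up. A row lasts 1/8 s, in which the tool goes at most 62.5 mm and 10.7 degrees, less where a joint would pass 70% of its speed; a pose out of reach is approached as far as the arm can. A call is refused whole if a number of a shift passes 62.5 or a number of a turn 0.188, either way. A call with a gripper value outside its range is refused whole. "fingers" is the finger opening in mm, from 0 to 85.4, set as the call begins (left out, the last holds). The fingers move at their own pace and stop on an object; "grip_force" is the grip in N (left out, the last holds). Time passes only in rows, so rows that do not move let the fingers close, or fill a call up. It gives the time, the measured TCP pose, the force, the opening and the grip force at its end, in the units of the state.
- sense(): the state, without advancing time (a new reading comes with each control period).
- eyes.snapshot(name): name is "scene" or "top" or "wrist"; returns (picture, depth): 420x560x3 uint8, red, green, blue; 420x560 float32, mm along the optical axis (not along the pixel's ray), 0 where there is no reading.
- eyes.get_calibration(name): a dict with "intrinsics" (3x3 intrinsics, pixels), "R" (3x3) and "t" (3): a world point X has camera coordinates R X + t; the wrist camera has in their place "mount" (4x4, takes a point from camera to tool coordinates, whose origin is the TCP and whose axes are the flange's). Camera axes: x right, y down, z forward; pixel columns grow to the right and rows downward; lengths in mm; the calibration is good to about 2 mm. The wrist camera is an equidistant fisheye: a pixel r from the principal point sees the ray r / f radians off the axis. A picture is of the moment at which its call begins: read the wrist's pose just before it. get_calibration takes no time and is no camera call.
- job.hand_in(): hands the job in; it is judged then, once.
Trained networks look in the newest picture that a camera, given by its name, has taken for a name from the list of things; names that differ only in an ending like _2 or _b are one class to them, and where a whole thing is asked for, a point or a joint stands for the part that bears it (a point fixed in the world has none). Each returns a list of dicts, best first, with "confidence" (0 to 1); they miss things now and then, are a little off and sometimes report something else, mostly with a low value. They report only what shows in the picture. A call takes as long as a camera call.
- models.boxes_of(name, camera): "xyz" ([x, y, z] in mm, in world coordinates, good to about 4 mm: the middle of the surface that is visible of it).
- models.cut_out(name, camera): "pixels" (420x560 bool, what is visible of it).
- models.place_of(name, camera): "xyz" ([x, y, z] in mm, in world coordinates, good to about 4 mm: a listed point, or the origin of a listed thing).
The state is a dict: "time": time; "joint_pos": joint angles; "qd": joint speeds; "joint_efforts": joint torques, N m; "tool_pos": TCP position; "tcp_rot": TCP orientation; "ft_force": force on the tool from outside, world axes, zero at the start; "wrist_torque": the same for the moment, N m; "finger_gap": finger opening in mm; "grip_force": force on a finger pad.
Only numpy, scipy, OpenCV 4.12 (cv2) and the standard library are available. Lean on these libraries where they do the work, as an engineer would, in place of code of your own. Each camera call takes 0.05 s, during which the arm holds its last target. There are 200 camera calls.

## Task

Switch on the hot plate under the kettle with the fingertips, working its push-in keys in this order: the round key, then the plus-shaped key, then the long bar key. Push each one gently down, well in (it then stays in by itself), leave the square key out, and do not shift or lift the kettle or anything else that stands about.

Things in the scene. Friction and masses are not known exactly. Their poses are not given: they have to be found in the camera images.
- hob: fixed hot plate, 330 deep (x) by 310 wide (y) mm: round cooking plate at the back, black control strip 82 mm deep along the front edge nearest the robot. Origin: centre of its underside; x to its back, y to its left, z up. Strip top 50 mm above the origin; the four keys stand on it in a row, centres at hob x = -118, y = +99, +33, -33, -99 mm, in varying order
- round_mount: the flat grey surround, 1.5 mm thick, of the round key, a disc 32 mm across (mains), fixed on the control strip and carrying the key; origin at the key's centre on the strip's top, axes as the hob's
- round_top (a point): centre of the top face of the round key, a disc 32 mm across (mains); brushed aluminium like the others. 18 mm above the strip when out, 8 mm when fully in; moves with the key
- round_key (a joint): travel of the round key, a disc 32 mm across (mains), straight down: 0 = out, 0.010 m = fully in. It yields at about 3 N and stays where it is left; fully in, it meets a springy stop that gives way from 4 N, 1.5 N per mm, up to 6 mm
- cross_mount: the flat grey surround, 1.5 mm thick, of the plus-shaped key, two crossed bars each 32 x 11 mm (full heat), fixed on the control strip and carrying the key; origin at the key's centre on the strip's top, axes as the hob's
- cross_top (a point): centre of the top face of the plus-shaped key, two crossed bars each 32 x 11 mm (full heat); brushed aluminium like the others. 18 mm above the strip when out, 8 mm when fully in; moves with the key
- cross_key (a joint): travel of the plus-shaped key, two crossed bars each 32 x 11 mm (full heat), straight down: 0 = out, 0.010 m = fully in. It yields at about 3 N and stays where it is left; fully in, it meets a springy stop that gives way from 4 N, 1.5 N per mm, up to 6 mm
- bar_mount: the flat grey surround, 1.5 mm thick, of the long bar key, 13 mm front to back and 42 mm across (keep-warm), fixed on the control strip and carrying the key; origin at the key's centre on the strip's top, axes as the hob's
- bar_top (a point): centre of the top face of the long bar key, 13 mm front to back and 42 mm across (keep-warm); brushed aluminium like the others. 18 mm above the strip when out, 8 mm when fully in; moves with the key
- bar_key (a joint): travel of the long bar key, 13 mm front to back and 42 mm across (keep-warm), straight down: 0 = out, 0.010 m = fully in. It yields at about 3 N and stays where it is left; fully in, it meets a springy stop that gives way from 4 N, 1.5 N per mm, up to 6 mm
- square_mount: the flat grey surround, 1.5 mm thick, of the square key, 26 x 26 mm (child lock); to be left alone, fixed on the control strip and carrying the key; origin at the key's centre on the strip's top, axes as the hob's
- square_top (a point): centre of the top face of the square key, 26 x 26 mm (child lock); to be left alone; brushed aluminium like the others. 18 mm above the strip when out, 8 mm when fully in; moves with the key
- square_key (a joint): travel of the square key, 26 x 26 mm (child lock); to be left alone, straight down: 0 = out, 0.010 m = fully in. It yields at about 3 N and stays where it is left; fully in, it meets a springy stop that gives way from 4 N, 1.5 N per mm, up to 6 mm
- kettle: teal kettle with arched black handle, 154 x 186 x 156 mm, standing loose on the cooking plate (56 mm above the worktop); origin: centre of its underside
- fork: steel fork, 204 x 28 x 18 mm, lying loose across the hot plate between the keys and the kettle, its middle about 66 mm behind the row of keys; origin: centre of its underside
- mug: white mug with handle, 82 x 116 x 98 mm, on the worktop left of the hot plate; origin: centre of its underside
- can: drinks can, 53 mm across, 134 mm high, on the worktop left of the hot plate; origin: centre of its underside
- jar: glass jar with flat black lid, 65 mm across, 86 mm high, on the worktop left of the hot plate; origin: centre of its underside
- spice_jar: glass spice jar with black cap, 41 mm across, 105 mm high, on the worktop left of the hot plate; origin: centre of its underside

How it is judged:
By the outcome, as a careful person would: the job done as asked, in the order asked, and still so for the second after the job is handed in, with the robot touching nothing.
It also fails if it takes over 38 s, if anything falls off the work surface, if the arm or the gripper's body presses on something with over 40 N, if the wrist force passes 120 N, or if a joint passes its speed limit or range.

## Working session

There is one attempt and no reset: what is moved stays moved. The work goes in short steps, Python scripts to look and compute and a tool call to move; the robot and the scene stay as the last step left them, time stands still between calls to the robot, and variables do not carry over. Pictures are saved under pics/ and viewed, at most 10 in all, crops included, and the job is handed in when it is done.

Besides the shell and the picture viewer there is one more tool, called after "Emit:" as a command line: name --pt "numbers of a row" for each row, then --argument value for the rest. apply_moves: Moves the arm, as the interface text tells. Its arguments: {"type":"object","properties":{"rows":{"type":"array"},"fingers":{"type":"number"},"grip_force":{"type":"number"}},"required":["rows"]}

```bash
mkdir -p pics
python3 - <<'E'
from bench import sense, eyes, job, models
import cv2
s=sense();print({k:s[k] for k in('time','tool_pos','tcp_rot','finger_gap','ft_force')})
for c in('top','scene'):
    p,d=eyes.snapshot(c);cv2.imwrite(f'pics/{c}0.png',p[:,:,::-1])
    for n in('round','cross','bar','square'):
        for q in ('_top','_mount'):
            print(c,n+q,[(x['xyz'],x['confidence']) for x in models.place_of(n+q,c)][:2])
    for n in ('hob','kettle','fork'): print(c,n,[(x['xyz'],x['confidence']) for x in models.place_of(n,c)][:1])
E
```

```text
{'time': 0.0, 'tool_pos': array([184.42590097, 570.37560175, 230.24997438]), 'tcp_rot': array([-1.79894407e+02, -9.97606505e-03,  1.62074654e+02]), 'finger_gap': 85.38283477419081, 'ft_force': array([ 0.92927667, -0.07523536,  0.54018893])}
top round_top [([536.2, -318.4, 67.6], 0.42)]
top round_mount [([535.3, -312.0, 49.0], 0.65), ([558.0, -248.4, 49.2], 0.31)]
top cross_top [([558.5, -251.1, 66.1], 0.39)]
top cross_mount [([558.4, -250.5, 47.9], 0.57)]
top bar_top [([587.2, -126.7, 64.9], 0.43), ([535.2, -315.4, 49.2], 0.33)]
top bar_mount [([588.5, -120.5, 52.4], 0.41)]
top square_top [([573.0, -188.9, 67.7], 0.4)]
top square_mount [([570.2, -187.6, 46.9], 0.67)]
top hob [([673.6, -248.0, 2.9], 0.67)]
top kettle [([744.2, -259.9, 59.4], 0.93)]
top fork [([619.2, -256.1, 49.4], 0.78)]
scene round_top [([538.8, -314.3, 68.6], 0.74)]
scene round_mount [([537.3, -314.7, 47.9], 0.85), ([554.4, -249.6, 47.9], 0.56)]
scene cross_top [([551.0, -256.6, 69.3], 0.8)]
scene cross_mount [([554.9, -256.3, 46.6], 0.86)]
scene bar_top [([587.7, -123.4, 65.7], 0.49), ([569.6, -184.2, 70.8], 0.45)]
scene bar_mount [([586.6, -124.1, 49.5], 0.69), ([573.2, -189.3, 49.2], 0.2)]
scene square_top [([571.5, -189.4, 69.5], 0.63), ([674.5, -247.6, 2.5], 0.2)]
scene square_mount [([572.1, -190.0, 46.8], 0.69)]
scene hob [([677.0, -247.1, 3.0], 0.81)]
scene kettle [([746.7, -259.6, 60.6], 0.59)]
scene fork [([620.9, -254.6, 50.6], 0.62)]
```

View pics/scene0.png

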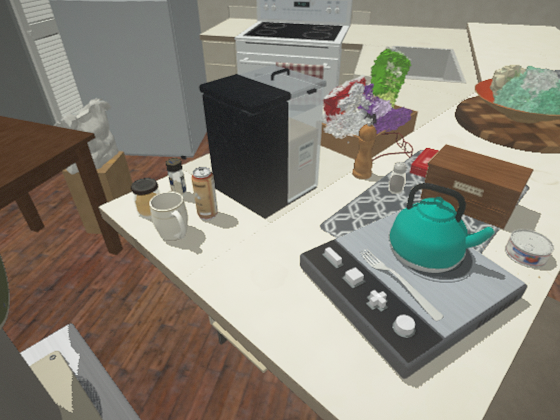

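View pics/top0.png

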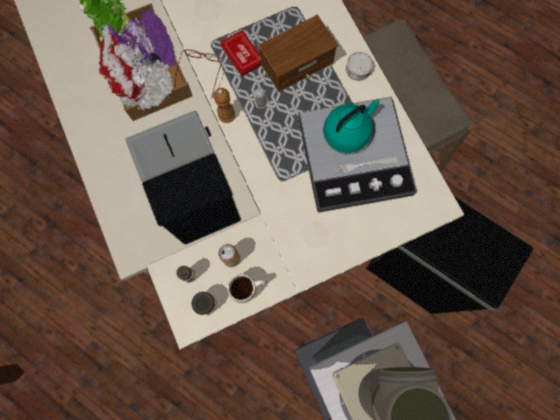

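The left-to-right order is bar (333,191), square (354,187), cross (376,184), round (397,181) in the top view. This agrees with the network positions: 66 mm spacing and hob yaw about -14.7°. Before crossing, I'll check obstacle heights along the sweep.

```bash
cat > h.py <<'E'
import numpy as np
from bench import sense, eyes, job, models
def cloud(c,d):
    k=eyes.get_calibration(c);K=k['intrinsics']
    v,u=np.mgrid[:420,:560]
    P=np.stack([(u-K[0][2])/K[0][0]*d,(v-K[1][2])/K[1][1]*d,d],-1)
    return (P-np.array(k['t']).ravel())@np.array(k['R'])
E
python3 - <<'E'
from h import *
p,d=eyes.snapshot('top');P=cloud('top',d)[d>0]
r=np.hypot(P[:,0],P[:,1]);a=np.degrees(np.arctan2(P[:,1],P[:,0]))
print('rows angle, cols radius 300..900: max z')
for A in range(-45,90,8):
    print(A,[int(P[(abs(a-A)<4)&(r>=R)&(r<R+75),2].max(initial=-1)) for R in range(225,900,75)])
E
```

```text
rows angle, cols radius 300..900: max z
-45 [-1, -1, -1, 8, 9, 11, 8, -1, -1]
-37 [-1, -1, 9, 13, 57, 58, 54, 10, 9]
-29 [-1, -1, 10, 10, 58, 76, 66, 60, 60]
-21 [-1, 0, 11, 10, 75, 76, 170, 217, 160]
-13 [-1, 7, 12, 10, 74, 74, 202, 216, 143]
-5 [-1, 9, 11, 10, 60, 59, 60, 57, 53]
3 [-1, 8, 9, 11, 11, 12, 13, 10, 13]
11 [-1, 9, 10, 11, 10, 292, 295, 294, 291]
19 [-1, 6, 9, 85, 137, 294, 296, 296, 308]
27 [-1, -1, 9, 103, 139, 141, 295, 295, 293]
35 [-1, -1, 7, 105, 102, 112, 102, 9, -1]
43 [-1, -1, -1, 10, 94, 10, 10, 9, -1]
51 [-1, -1, -1, 6, 10, 10, -1, -1, -1]
59 [-1, -1, -1, -1, -1, -1, -1, -1, -1]
67 [-1, -1, -1, -1, -1, -1, -1, -1, -1]
75 [-1, -1, -1, -1, -1, -1, -1, -1, -1]
83 [-1, -1, -1, -1, -1, -1, -1, -1, -1]
```

Heights: 295 mm machine beyond radius 600 at 10–30°, otherwise at most 140 mm. A straight line at z = 230 dips to radius 402 there, so it clears.

Emit:
apply_moves --pt "-30.5 -33.4 0 0 0 0" --pt "-30.5 -33.4 0 0 0 0" --pt "-30.5 -33.4 0 0 0 0" --pt "-30.5 -33.4 0 0 0 0" --pt "-30.5 -33.4 0 0 0 0" --fingers 0 --grip_force 20

```text
time: 1.88
tool_pos: [278.8, 363.8, 231.5]
tcp_rot: [180.0, 0.0, 162.1]
ft_force: [0.4, 0.3, -0.5]
finger_gap: 0.5
grip_force: 0.0
```

Emit:
apply_moves --pt "-30.5 -33.4 0 0 0 0" --pt "-30.5 -33.4 0 0 0 0" --pt "-30.5 -33.4 0 0 0 0" --pt "-30.5 -33.4 0 0 0 0" --pt "-30.5 -33.4 0 0 0 0"

```text
time: 2.5
tool_pos: [372.5, 157.9, 231.6]
tcp_rot: [180.0, 0.0, 162.1]
ft_force: [0.6, 0.2, -0.0]
finger_gap: 0.2
grip_force: 0.0
```

Emit:
apply_moves --pt "-30.5 -33.4 0 0 0 0" --pt "-30.5 -33.4 0 0 0 0" --pt "-30.5 -33.4 0 0 0 0" --pt "-30.5 -33.4 0 0 0 0" --pt "-30.5 -33.4 0 0 0 0"

```text
time: 3.12
tool_pos: [466.3, -48.1, 231.6]
tcp_rot: [180.0, 0.0, 162.1]
ft_force: [-0.0, 0.7, 0.9]
finger_gap: -0.0
grip_force: 0.0
```

Emit:
apply_moves --pt "-30.5 -33.4 0 0 0 0" --pt "-30.5 -33.4 0 0 0 0" --pt "-30.5 -33.4 0 0 0 0" --pt "-30.5 -33.4 0 0 0 0" --pt "-30.5 -33.4 0 0 0 0"

```text
time: 3.75
tool_pos: [560.0, -253.9, 231.3]
tcp_rot: [180.0, 0.0, 162.1]
ft_force: [1.3, -0.6, 1.3]
finger_gap: -0.2
grip_force: 0.0
```

Run:
```python
from h import *
import cv2
print(np.round(eyes.get_calibration('wrist')['mount'],2).tolist())
s=sense();print(s['tool_pos'],s['tcp_rot'],s['joint_pos'])
p,d=eyes.snapshot('wrist');cv2.imwrite('pics/w1.png',p[:,:,::-1])
for n in('round','cross','bar','square'):
    for q in ('_top','_mount'):
        print(n+q,[(x['xyz'],x['confidence']) for x in models.place_of(n+q,'wrist')][:2])
```

```text
[[0.0, -0.95, -0.3, 78.22], [1.0, -0.0, 0.0, -0.07], [-0.0, -0.3, 0.95, -141.43], [0.0, 0.0, 0.0, 1.0]]
[ 559.98182339 -253.86496565  231.30999892] [1.79997285e+02 1.53165831e-02 1.62071022e+02] [-2.91670593e+01  9.73883776e+00  8.27705960e+01  5.65346930e-03
  8.74760725e+01 -1.01238330e+02]
round_top [([541.3, -316.4, 68.8], 0.6)]
round_mount [([537.4, -316.8, 46.6], 0.56)]
cross_top [([556.0, -255.2, 66.1], 0.55)]
cross_mount [([557.2, -254.2, 49.5], 0.67)]
bar_top [([584.8, -124.2, 66.2], 0.75)]
bar_mount [([585.8, -126.7, 49.8], 0.96)]
square_top [([553.8, -256.0, 48.7], 0.54)]
square_mount [([568.0, -188.4, 48.7], 0.67)]
```

View pics/w1.png

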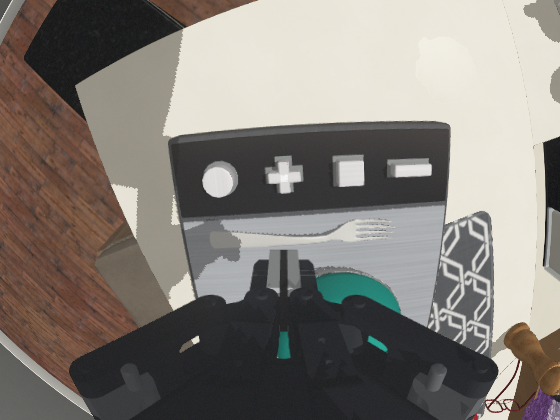

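All four keys lie in the same order: round (220,179), cross (284,175), square (348,171), bar (409,168). Network estimates agree within about 3 mm. Now over the round key.

Emit:
apply_moves --pt "1 -33 20 0 0 0" --pt "1 -33 30 0 0 0" --pt "0 0 40 0 0 0" --pt "0 0 40 0 0 0" --pt "0 0 15 0 0 0"

```text
time: 4.82
tool_pos: [535.7, -312.9, 83.6]
tcp_rot: [179.9, -0.2, 162.1]
ft_force: [-0.3, 0.2, 0.2]
finger_gap: 0.2
grip_force: 0.0
```

Run:
```python
from h import *
import cv2
s=sense();print(s['tool_pos'],s['ft_force'])
p,d=eyes.snapshot('wrist');cv2.imwrite('pics/w2.png',p[:,:,::-1])
for n in('round','cross','square','bar'): print(n,[(x['xyz'],x['confidence']) for x in models.place_of(n+'_top','wrist')][:2])
```

```text
[ 535.67416076 -312.9239142    83.62562315] [-0.27644306  0.24976597  0.18634518]
round [([540.3, -317.3, 68.7], 0.62)]
cross [([557.7, -253.3, 63.9], 0.7)]
square [([571.7, -189.3, 71.2], 0.79)]
bar []
```

View pics/w2.png

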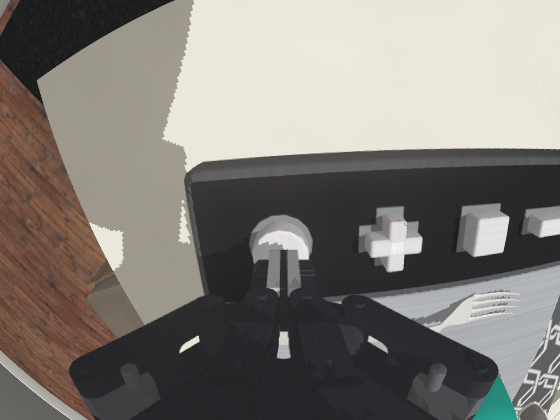

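The fingertips are over the round key (280,240) and roughly central. Pressing down now.

Emit:
apply_moves --pt "0 0 8 0 0 0" --pt "0 0 6 0 0 0" --pt "0 0 4 0 0 0" --pt "0 0 4 0 0 0" --pt "0 0 3 0 0 0"

```text
time: 5.7
tool_pos: [537.1, -314.5, 61.1]
tcp_rot: [180.0, -0.0, 162.1]
ft_force: [-2.0, 0.6, 3.6]
finger_gap: -0.1
grip_force: 1.5
```

Emit:
apply_moves --pt "0 0 1.5 0 0 0" --pt "0 0 1.5 0 0 0" --pt "0 0 1 0 0 0" --pt "0 0 0 0 0 0" --pt "0 0 0 0 0 0"

```text
time: 6.32
tool_pos: [537.2, -314.6, 57.4]
tcp_rot: [-180.0, -0.0, 162.1]
ft_force: [-2.9, 1.8, 4.5]
finger_gap: 0.2
grip_force: 2.3
```

Emit:
apply_moves --pt "0 0 1 0 0 0" --pt "0 0 0.8 0 0 0" --pt "0 0 0 0 0 0" --pt "0 0 0 0 0 0" --pt "0 0 0 0 0 0"

```text
time: 6.95
tool_pos: [537.3, -314.6, 55.8]
tcp_rot: [-180.0, 0.0, 162.1]
ft_force: [-4.3, 2.3, 6.4]
finger_gap: 0.2
grip_force: 3.5
```

Round key fully in: 6.4 N against the springy stop at z 55.8. Lifting, then over to the plus key.

Emit:
apply_moves --pt "0 0 -15 0 0 0" --pt "0 0 -17 0 0 0" --pt "1.5 33 0 0 0 0" --pt "1.5 32 0 0 0 0" --pt "0 0 0 0 0 0"

```text
time: 7.58
tool_pos: [555.5, -250.2, 88.8]
tcp_rot: [180.0, 0.1, 162.2]
ft_force: [-0.0, -0.8, -0.0]
finger_gap: 0.0
grip_force: 0.0
```

Run:
```python
from h import *
import cv2
s=sense();print(s['tool_pos'],s['ft_force'])
p,d=eyes.snapshot('wrist');cv2.imwrite('pics/w3.png',p[:,:,::-1])
for n in('round','cross','bar'): print(n,[(x['xyz'],x['confidence']) for x in models.place_of(n+'_top','wrist')][:2])
```

```text
[ 555.51806359 -250.18952752   88.77468785] [-0.04787579 -0.83594744 -0.01213775]
round [([542.3, -315.1, 62.0], 0.7), ([567.3, -185.4, 49.7], 0.21)]
cross [([556.9, -254.6, 67.7], 0.97)]
bar [([584.0, -125.4, 65.3], 0.97), ([558.7, -255.5, 64.8], 0.38)]
```

View pics/w3.png

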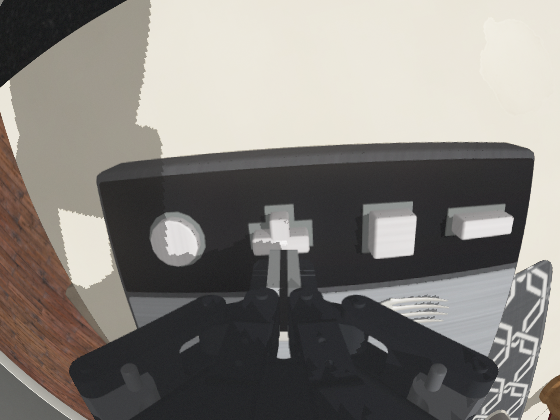

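The round key (178,238) is visibly sunk. The plus key (281,235) is under the fingertips.

Emit:
apply_moves --pt "-1 -2 10 0 0 0" --pt "0 0 7 0 0 0" --pt "0 0 4 0 0 0" --pt "0 0 4 0 0 0" --pt "0 0 2.5 0 0 0"

```text
time: 8.4
tool_pos: [554.6, -254.1, 59.8]
tcp_rot: [-180.0, -0.0, 162.1]
ft_force: [-2.3, -0.4, 4.3]
finger_gap: -0.2
grip_force: 1.5
```

Emit:
apply_moves --pt "0 0 1.5 0 0 0" --pt "0 0 1.5 0 0 0" --pt "0 0 1 0 0 0" --pt "0 0 0.5 0 0 0" --pt "0 0 0 0 0 0"

```text
time: 9.02
tool_pos: [554.8, -254.1, 56.0]
tcp_rot: [-180.0, 0.0, 162.1]
ft_force: [-4.1, -0.5, 6.3]
finger_gap: -0.1
grip_force: 3.3
```

Plus key in (6.3 N). Now over the square key to the bar, with a safe lift.

Emit:
apply_moves --pt "0 0 -20 0 0 0" --pt "0 0 -25 0 0 0" --pt "3 44 0 0 0 0" --pt "3 44 0 0 0 0" --pt "4 44 0 0 0 0"

```text
time: 9.65
tool_pos: [586.7, -124.0, 101.9]
tcp_rot: [180.0, 0.1, 162.1]
ft_force: [0.6, -0.1, 0.7]
finger_gap: -0.2
grip_force: 0.0
```

Emit:
apply_moves --pt "0 0 0 0 0 0" --pt "0 0 5 0 0 0" --pt "0 0 5 0 0 0" --pt "0 0 3 0 0 0" --pt "0 0 0 0 0 0"

```text
time: 10.28
tool_pos: [585.3, -125.9, 86.9]
tcp_rot: [-180.0, -0.1, 162.0]
ft_force: [-0.0, -0.5, 0.5]
finger_gap: -0.1
grip_force: 0.0
```

Run:
```python
from h import *
import cv2
s=sense();print(s['tool_pos'],s['ft_force'])
p,d=eyes.snapshot('wrist');cv2.imwrite('pics/w4.png',p[:,:,::-1])
for n in('bar_top','bar_mount'): print(n,[(x['xyz'],x['confidence']) for x in models.place_of(n,'wrist')][:2])
```

```text
[ 585.33046247 -125.88460405   86.89502282] [-0.00080359 -0.51461037  0.53756021]
bar_top [([586.2, -124.9, 66.4], 0.9)]
bar_mount [([586.0, -123.2, 50.7], 0.92)]
```

View pics/w4.png

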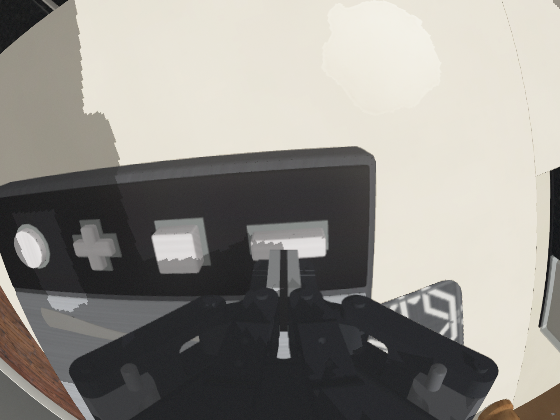

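Round (32,246) and plus (96,244) are sunk, and the square (178,245) is still out. The bar (288,243) is under the fingertips.

Emit:
apply_moves --pt "-1 0 9 0 0 0" --pt "0 0 7 0 0 0" --pt "0 0 4 0 0 0" --pt "0 0 4 0 0 0" --pt "0 0 2.5 0 0 0"

```text
time: 11.05
tool_pos: [586.6, -125.6, 60.8]
tcp_rot: [-180.0, -0.0, 162.1]
ft_force: [-2.8, 0.7, 3.4]
finger_gap: -0.2
grip_force: 1.5
```

Emit:
apply_moves --pt "0 0 1.5 0 0 0" --pt "0 0 1.5 0 0 0" --pt "0 0 1 0 0 0" --pt "0 0 0.5 0 0 0" --pt "0 0 0 0 0 0"

```text
time: 11.68
tool_pos: [586.9, -125.7, 56.8]
tcp_rot: [180.0, 0.0, 162.1]
ft_force: [-4.1, 0.7, 5.6]
finger_gap: 0.4
grip_force: 2.7
```

Bar key is in (5.6 N, above the 4 N stop). Lifting away toward the robot.

Emit:
apply_moves --pt "0 0 -20 0 0 0" --pt "0 0 -40 0 0 0" --pt "0 0 -50 0 0 0" --pt "20 0 -40 0 0 0" --pt "20 0 0 0 0 0"

```text
time: 12.3
tool_pos: [551.3, -114.2, 213.0]
tcp_rot: [180.0, 0.6, 162.1]
ft_force: [-0.3, -1.3, -0.4]
finger_gap: -0.1
grip_force: 0.0
```

Run:
```python
from h import *
import cv2
p,d=eyes.snapshot('wrist');cv2.imwrite('pics/w5.png',p[:,:,::-1])
for n in('round_top','cross_top','bar_top','square_top','kettle','fork'): print(n,[(x['xyz'],x['confidence']) for x in models.place_of(n,'wrist')][:1])
```

```text
round_top [([540.7, -317.5, 59.6], 0.93)]
cross_top [([557.8, -254.5, 55.2], 0.79)]
bar_top [([583.7, -122.7, 55.8], 0.97)]
square_top [([574.0, -190.0, 75.4], 0.97)]
kettle []
fork [([623.4, -254.4, 48.4], 0.68)]
```

View pics/w5.png

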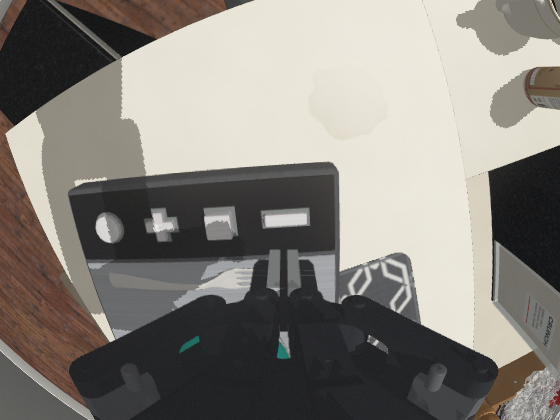

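The round (110,227), plus (161,224) and bar (286,218) keys are in, at z about 57. The square (220,222) is still out, and the fork is where it was.

```bash
python3 -c "
from bench import job;print(job.hand_in())"
```

```text
the job is handed in; nothing more can be done
None
```

I pressed the round, plus-shaped and bar keys in that order, each fully in at about 6 N; the square key is still out, nothing else was touched, and the job is handed in at about 13 s with no verdict shown.

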